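# Propagator record: thermometer in its port, notched label held beside the dial

## Robot

A 6-joint arm with a two-finger parallel gripper is mounted at the origin on the work surface. World frame = base frame: x ahead of the robot, y to its left, z up, the work surface at z = 0. Lengths are in m, angles in rad, forces in N, time in s.
With the tool pointing down it reaches from about 0.375 to 0.975 m from the base axis. Payload 3.8 kg.
Tool frame: the origin (TCP) lies midway between the tips of the shut fingers; the grasp point (between the pads) lies 19 mm behind it; x points along the fingers, z is the direction in which the jaws open and shut, and the axes are right-handed (so a half turn about x gives the same grasp; the last joint's range is limited). The gripper opens to 85 mm and grips with 20 to 120 N. Pads are 22 mm wide; open, the fingers measure 114 mm over their backs; the gripper's body (76 mm by 85 mm) begins 54 mm behind the grasp point. The pads swing forward as they close: fully open they stand 13 mm farther back than shut.
Start: joints at [1.241, 0.264, 1.604, -0, 1.274, -0.037], TCP at [0.195, 0.646, 0.231] pointing down, gripper open.
Joint ranges: [-2.63, 2.63], [-0.94, 2.18], [0.31, 2.57], [-1.31, 4.45], [0, 2.66], [-2.55, 2.55]. Speed limits (rad/s): [2.57, 2.57, 3.14, 3.14, 3.14, 3.14].

## Interface

Orientations are given as a rotation vector (axis times angle).
In Python, from workcell import * gives the robot as it stands. The module is installed in compiled form; this text tells all that it offers.
- The arm moves only by the tool carry_out, never from a script. Its arguments are lists of equal length, an entry for each row: "offset": the shift along the tool's x, y, z in cm, a list of three; "delta_rot": the turn, a rotation vector about the tool's x, y, z in degrees, a list of three. A call has exactly 5 rows; each row shifts and turns the commanded pose from where the row before left it, along the tool's axes as they then stand; what a row does not reach is not made up. A row lasts 1/12 s, in which the tool goes at most 41.7 mm and 7.16 degrees, less where a joint would pass 70% of its speed; a pose out of reach is approached as far as the arm can. A call is refused whole if a number of a shift passes 4.17 or a number of a turn 7.16, either way. A call with a gripper value outside its range is refused whole. "fingers" is the opening, from -1 (shut) to 1 (fully open), set as the call begins (left out, the last holds). The fingers move at their own pace and stop on an object; "newtons" is the grip in N (left out, the last holds). Time passes only in rows, so rows that do not move let the fingers close, or fill a call up. It gives the time, the measured TCP pose, the force and the opening at its end, in the units of the state.
- read_state(): the state, without advancing time (a new reading comes with each control period).
- read_camera(name): name is "scene" or "top" or "wrist"; returns (picture, depth): 400x640x3 uint8, red, green, blue; 400x640 float32, m along the optical axis (not along the pixel's ray), 0 where there is no reading.
- get_calibration(name): a dict with "fx", "fy", "cx", "cy" (pixels), "distortion" ([k1, k2, p1, p2, k3] as OpenCV has them; the pictures are not rectified), "R" (3x3) and "t" (3): a world point X has camera coordinates R X + t; the wrist camera has in their place "mount" (4x4, takes a point from camera to tool coordinates, whose origin is the TCP and whose axes are the tool frame's). Camera axes: x right, y down, z forward; pixel columns grow to the right and rows downward; lengths in m; the calibration is good to about 2 mm. A picture is of the moment at which its call begins: read the wrist's pose just before it. get_calibration takes no time and is no camera call.
- finish_job(): hands the job in, once; it reports no verdict.
The state is a dict: "time": time; "q": joint angles; "joint_vel": joint speeds; "joint_torque": joint torques, N m; "tool_pos": TCP position; "tcp_rot": TCP orientation; "wrist_force": force on the tool from outside, world axes, zero at the start; "torque": the same for the moment, N m; "width": opening from 0.0 (shut) to 1.0 (fully open).
Only numpy, scipy, OpenCV 4.12 (cv2) and the standard library are available. Lean on these libraries where they do the work, as an engineer would, in place of code of your own. Each camera call takes 0.05 s, during which the arm holds its last target. There are 200 camera calls.

## Task

Make the propagator ready for its record photo, which is taken from above: first move the dial thermometer from the wooden block into the rubber port in the propagator's lid, pushed fully home and let go. Then pick up the label plate with the notched corner (not the two square-cornered spares) by its clear part: the frosted end, which is the end with the notch, has fresh writing that the fingers must not touch. Finish while holding that plate still and level, label up, at the height of the dial, its frosted end towards the dial and about two finger-widths from the dial's rim, touching neither dial nor lid, with everything else on the bench left where it was.

Things in the scene. Friction and masses are not known exactly. Their poses are not given: they have to be found in the camera images.
- thermometer: steel dial thermometer, about 60 g, z up along its stem, origin on its axis at the collar's underside: collar 24 mm across (z 0 to 6 mm), hub 16 mm (6 to 26), dial 46 mm across facing up (26 to 39), stem 6 mm thick from 0 down to a point at z = -75 mm. Starts upright in the block, collar resting on the block's top; can be gripped from above across the dial's rim
- dial (a point): centre of the thermometer's dial face, 39 mm above the collar's underside; the face is 46 mm across
- block: fixed wooden block, 110 mm along its x, 50 mm along its y, 80 mm high, origin at the centre of its underside, with two 9 mm holes through it at x = -30 mm (the thermometer stands in this one) and x = +30 mm (empty)
- port (a point): centre of the mouth of the port: a round black rubber grommet in the propagator's lid, 26 mm across, upright 9 mm bore, its top edge 8 mm above the lid and 133 mm above the bench. Fully home, the thermometer's collar rests on this top edge, its origin at this point
- propagator: fixed heated propagator: black base tray, clear flat lid, 240 mm along its x, 360 mm along its y, lid top 125 mm above the bench, origin at the centre of its underside. Port at x = 0, y = -90 mm; two grey turn vents 52 mm across, rising 11 mm above the lid, at x = 0, y = +35 and +125 mm; nothing else on the lid
- plate: the notched label plate: acrylic, 120 mm along its x, 36 along its y, 8 thick, about 41 g, lying flat on the bench label up. Origin at the centre of its underside, z out of the label side. Clear from x = -60 to +15 mm; frosted white with writing (grey lines) from x = +15 to +60. The 10 x 10 mm square notch is cut from the corner at x = +60, y = +18 mm
- plate_frosted: the frosted end of that plate, 45 mm long and rigidly part of it; origin 37.5 mm along the plate's x from the plate's origin, same axes. Fingers must not touch it
- label (a point): centre of the frosted end's top face, on the plate: x = 37.5 mm, z = 8 mm in the plate's frame
- tongue_end (a point): middle of the clear end's edge, on the plate's top face: x = -60 mm, z = 8 mm in the plate's frame
- spare1: spare plate, same size and frosted end but square corners all round and nothing written; leave it
- spare2: another such spare; leave it
- tin: open green tin, 66 mm across, 75 mm high; bystander, origin under its centre
- tin_lid: the tin's lid, 68 mm across, 12 mm high, lying among the plates; bystander
- pots: stack of three square nursery pots, 75 mm wide, 100 mm high; bystander
- dibber: turned wooden dibber lying on the bench, 180 mm long along its x, 26 mm thick; bystander
- jar: small glass jar with a steel cap, 60 mm across, 75 mm high; bystander
- dish: white china plate, 180 mm across, 22 mm high; bystander

How it is judged:
By the outcome, as a careful person would: the job done as asked, in the order asked, and still so for the second after the job is handed in, while the arm keeps its last pose, push and grip.
It also fails if it takes over 61 s, if anything falls off the work surface, if the arm or the gripper's body presses on something with over 40 N, if the wrist force passes 120 N, or if a joint passes its speed limit or range.

## Working session

There is one attempt and no reset: what is moved stays moved. The work goes in short steps, Python scripts to look and compute and a tool call to move; the robot and the scene stay as the last step left them, time stands still between calls to the robot, and variables do not carry over. Pictures are saved under pics/ and viewed, about 8 in all and at most 12, crops included, and the job is handed in when it is done.

Besides the shell and the picture viewer there is one more tool, called after ">>>" by a JSON object that holds its "name" and its "arguments". carry_out: Moves the arm, as the interface text tells. Its arguments: {"type":"object","properties":{"offset":{"type":"array"},"delta_rot":{"type":"array"},"fingers":{"type":"number"},"newtons":{"type":"number"}},"required":["offset","delta_rot"]}

```bash
mkdir -p pics; cat > h.py <<'E'
import numpy as np, cv2
from workcell import *
from scipy.spatial.transform import Rotation as Ro
def save(n,im): cv2.imwrite('pics/'+n,im[:,:,::-1])
def snap(name,tag):
    s=read_state(); im,d=read_camera(name)
    np.savez(tag+'.npz',im=im,d=d,p=s['tool_pos'],r=s['tcp_rot']); return im,d
def Xw(name,z,u,v,d=None):
    """world points from pixels; plane z or depth map"""
    c=get_calibration(name); K=np.array([[c['fx'],0,c['cx']],[0,c['fy'],c['cy']],[0,0,1]])
    n=cv2.undistortPoints(np.array([[[u,v]]],float),K,np.array(c['distortion']))[0,0]
    ray=np.array([n[0],n[1],1.])
    if 'mount' in c:
        M=np.array(c['mount']); Rt=Ro.from_rotvec(z[1]).as_matrix(); 
        R=Rt@M[:3,:3]; o=Rt@M[:3,3]+z[0]; zz=z[2]
    else:
        R=np.array(c['R']).T; o=-R@np.array(c['t']); zz=z
    w=R@ray
    if d is not None: return o+w*d
    return o+w*(zz-o[2])/w[2]
E
python3 - <<'E'
from h import *
print(read_state())
for n in('top','scene'):
    im,d=snap(n,n); save(n+'0.png',im)
    c=get_calibration(n); print(n,c['fx'],c['distortion'],-np.array(c['R']).T@c['t'])
print(get_calibration('wrist')['mount'])
E
```

```text
{'time': 0.0, 'q': array([ 1.24110150e+00,  2.64753926e-01,  1.60537325e+00,  1.82295093e-05,
        1.27369194e+00, -3.68773326e-02]), 'joint_vel': array([ 0.00109718,  0.00119181,  0.00051087,  0.00232911,  0.0008712 ,
       -0.00118589]), 'joint_torque': array([ 2.63448215e-03, -5.15125322e+01, -3.67319727e+01,  2.69426209e-04,
        1.29729763e-02, -4.24534494e-05]), 'tool_pos': array([0.194585  , 0.64558505, 0.2299619 ]), 'tcp_rot': array([-0.99213871,  1.335507  ,  0.99006691]), 'wrist_force': array([0.71583601, 1.11059365, 0.0109079 ]), 'torque': array([-0.03939209, -0.007339  ,  0.00939542]), 'width': 0.996021574702341}
top 406.5527877054406 [0.03009953 0.         0.         0.         0.        ] [ 0.50463019 -0.02635824  1.04165392]
scene 435.86997055674516 [-0.09436276  0.          0.          0.          0.        ] [ 1.31676112 -0.06640779  0.85985616]
[[ 5.42697329e-04 -3.25634920e-01  9.45495428e-01 -1.42681759e-01]
 [ 9.09562134e-04 -9.45495015e-01 -3.25635300e-01  8.27205603e-02]
 [ 9.99999439e-01  1.03670825e-03 -2.16932427e-04  1.05165974e-03]
 [ 0.00000000e+00  0.00000000e+00  0.00000000e+00  1.00000000e+00]]
```

View pics/top0.png

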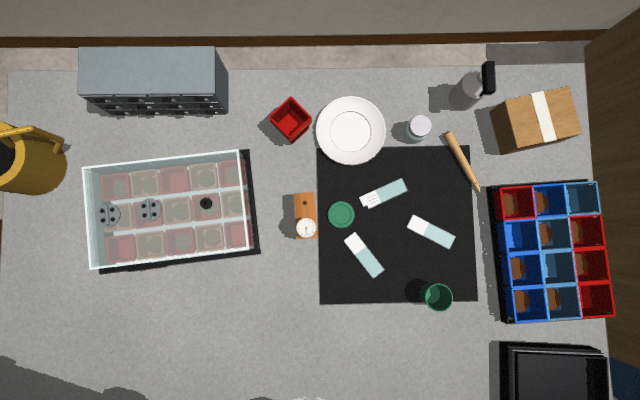

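View pics/scene0.png

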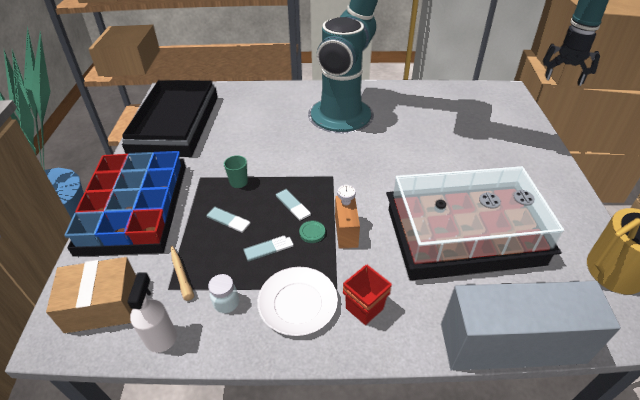

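The top view shows the propagator on the left, with its port near (206,203). The block and dial are near (305,228), and the plates near (383,193), (431,232) and (364,255). I'll enlarge these areas.

```bash
python3 - <<'E'
from h import *
im=np.load('top.npz')['im']
a=cv2.resize(im[172:292,285:465],None,fx=4.4,fy=4.4,interpolation=cv2.INTER_CUBIC)
save('crop1.png',a)
b=cv2.resize(im[140:280,75:265],None,fx=4,fy=4,interpolation=cv2.INTER_CUBIC)
save('crop2.png',b)
E
```

```text
(no output)
```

View pics/crop1.png

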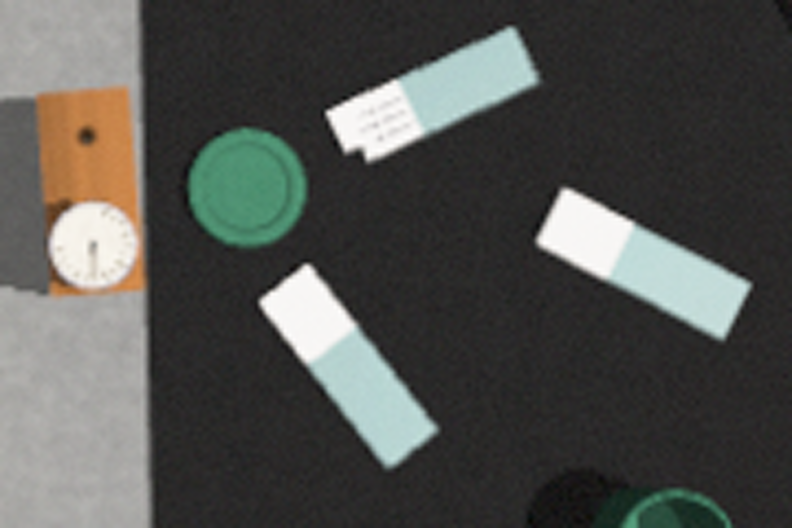

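View pics/crop2.png

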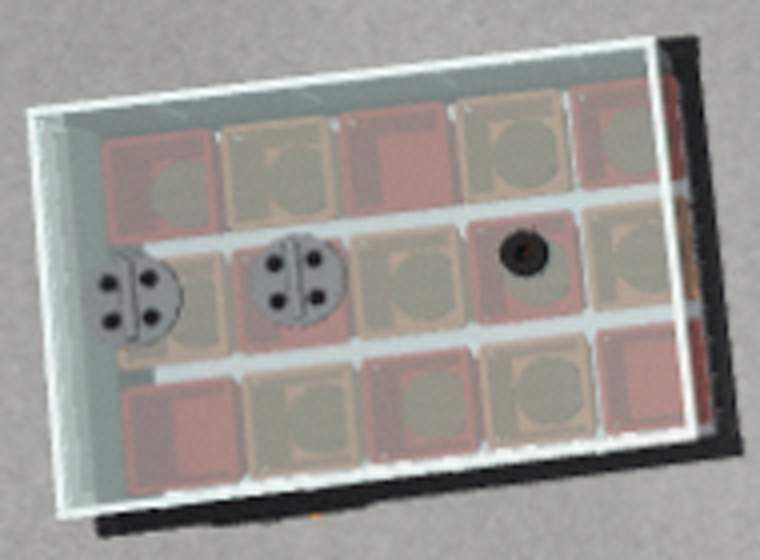

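Crop 1: the notched, written plate is the upper one. Its corners are at about (327,112), (514,27) and (539,79), with the notch at (355,155). The dial is at (93,245) and the empty hole at (87,135). Crop 2: the port is at (525,253).

```bash
python3 - <<'E'
from h import *
np.set_printoptions(precision=4,suppress=True)
d=np.load('top.npz')['d']
f=lambda x,y,s,ox,oy:((x+.5)/s-.5+ox,(y+.5)/s-.5+oy)
c1=lambda x,y,z:Xw('top',z,*f(x,y,4.4,285,172))
c2=lambda x,y,z:Xw('top',z,*f(x,y,4,75,140))
D=c1(93,245,.119);H=c1(87,135,.08);P=c2(525,253,.133);V=c2(298,280,.136);V2=c2(139,298,.136)
print('dial',D,'hole',H,'port',P,'vent',V,V2,np.linalg.norm(V-P),np.linalg.norm(D-H))
pl=[c1(*p,.008) for p in((327,112),(514,27),(539,79),(403,79),(425,134))]
print('plate',pl); print([np.linalg.norm(pl[0]-pl[1]),np.linalg.norm(pl[1]-pl[2])])
ax=pl[0]-pl[1]; ax/=np.linalg.norm(ax); print('axis deg',np.degrees(np.arctan2(ax[1],ax[0])))
e=(pl[1]+pl[2])/2; print('tongue',e,'centre',e+.06*ax,'grasp',e+.022*ax)
for n,p in (('dial',(306,228)),('port rim',(204,200)),('plate',(395,188))):
    u,v=p; print(n,d[v,u], Xw('top',0,u,v,d[v,u]))
s=read_state(); print(Ro.from_rotvec(s['tcp_rot']).as_matrix())
E
```

```text
dial [ 0.5267 -0.0095  0.119 ] hole [ 0.5869 -0.0066  0.08  ] port [0.5854 0.2114 0.133 ] vent [0.5727 0.3342 0.136 ] [0.5646 0.4195 0.136 ] 0.12355231494759804 0.07178212028039467
plate [array([ 0.6037, -0.1449,  0.008 ]), array([ 0.6514, -0.2557,  0.008 ]), array([ 0.6205, -0.2691,  0.008 ]), array([ 0.6221, -0.1898,  0.008 ]), array([ 0.5897, -0.2015,  0.008 ])]
[np.float64(0.12068912009444707), np.float64(0.0336484486874138)]
axis deg 113.28652301099599
tongue [ 0.6359 -0.2624  0.008 ] centre [ 0.6122 -0.2073  0.008 ] grasp [ 0.6272 -0.2422  0.008 ]
dial 0.9215984 [ 0.5251 -0.01    0.1179]
port rim 0.90833557 [0.592  0.2157 0.1324]
plate 1.0440482 [ 0.6252 -0.2381  0.0082]
[[-0.0007 -0.9574  0.2886]
 [-0.0019  0.2886  0.9574]
 [-1.      0.0001 -0.002 ]]
```

>>> {"name": "carry_out", "arguments": {"offset": [[0,0,0],[0,0,0],[0,0,0],[0,0,0],[0,-1.6,-3.2]], "delta_rot": [[-5.6,0,0],[-5.6,0,0],[-5.6,0,0],[0,0,0],[0,0,0]], "fingers": 1}}

```text
time: 0.52
tool_pos: [0.2087, 0.6177, 0.2303]
tcp_rot: [-1.207, 1.208, 1.212]
wrist_force: [0.3, -0.5, 0.3]
width: 1.004
```

>>> {"name": "carry_out", "arguments": {"offset": [[0,-1.65,-3.3],[0,-1.65,-3.3],[0,-1.65,-3.3],[0,-1.65,-3.3],[0,-1.65,-3.3]], "delta_rot": [[0,0,0],[0,0,0],[0,0,0],[0,0,0],[0,0,0]]}}

```text
time: 0.93
tool_pos: [0.2937, 0.4475, 0.2309]
tcp_rot: [-1.208, 1.211, 1.207]
wrist_force: [0.4, -0.1, 0.3]
width: 0.997
```

>>> {"name": "carry_out", "arguments": {"offset": [[0,-1.65,-3.3],[0,-1.65,-3.3],[0,-1.65,-3.3],[0,-1.65,-3.3],[0,-1.65,-3.3]], "delta_rot": [[0,0,0],[0,0,0],[0,0,0],[0,0,0],[0,0,0]]}}

```text
time: 1.35
tool_pos: [0.3762, 0.2826, 0.2312]
tcp_rot: [-1.208, 1.21, 1.207]
wrist_force: [0.3, 0.3, 0.4]
width: 0.998
```

>>> {"name": "carry_out", "arguments": {"offset": [[0,-1.65,-3.3],[0,-1.65,-3.3],[0,-1.65,-3.3],[0,-1.65,-3.3],[0,-1.65,-3.3]], "delta_rot": [[0,0,0],[0,0,0],[0,0,0],[0,0,0],[0,0,0]]}}

```text
time: 1.77
tool_pos: [0.4588, 0.1176, 0.2313]
tcp_rot: [-1.207, 1.21, 1.207]
wrist_force: [0.4, 0.1, -0.0]
width: 1.001
```

>>> {"name": "carry_out", "arguments": {"offset": [[0,-1.6,-3.1],[0,-1.6,-3.1],[0,-1.6,-3.1],[0,-1.6,-3.1],[0,0,0]], "delta_rot": [[0,0,0],[0,0,0],[0,0,0],[0,0,0],[0,0,0]]}}

```text
time: 2.18
tool_pos: [0.5248, -0.0096, 0.2312]
tcp_rot: [-1.207, 1.213, 1.202]
wrist_force: [1.1, 0.1, -0.5]
width: 1.0
```

```bash
python3 - <<'E'
from h import *
im,d=snap('wrist','w1'); save('w1.png',im); s=read_state(); print(s['tool_pos'],Ro.from_rotvec(s['tcp_rot']).as_matrix().round(4))
E
```

```text
[ 0.52341359 -0.00717912  0.23097666] [[-3.0e-04 -1.0e+00  6.6e-03]
 [-5.0e-04  6.6e-03  1.0e+00]
 [-1.0e+00  3.0e-04 -5.0e-04]]
```

View pics/w1.png

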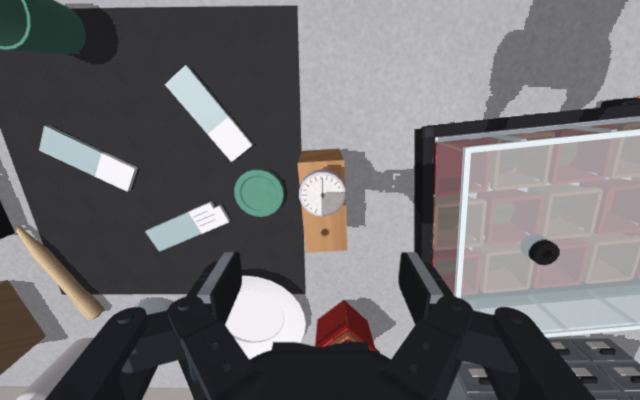

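The wrist view shows the dial at (322,193), the port at (543,251), and the notched plate at (188,226) with its notch at about (213,206).

```bash
cat > w.py <<'E'
from h import *
np.set_printoptions(precision=4,suppress=True)
def blob(tag,name,u0,v0,r,zl,zh,dark=False):
    D=np.load(tag+'.npz'); st=(D['p'],D['r']); pts=[]
    for v in range(v0-r,v0+r+1):
        for u in range(u0-r,u0+r+1):
            if D['d'][v,u]<=0: continue
            if dark and D['im'][v,u].max()>60: continue
            X=Xw(name,(*st,0) if name=='wrist' else 0,u,v,D['d'][v,u])
            if zl<X[2]<zh: pts.append((*X,u,v))
    P=np.array(pts); (cu,cv),rad=cv2.minEnclosingCircle(P[:,3:].astype(np.float32))
    zc=np.median(P[:,2])
    print(tag,len(P),'z',zc,'mean',P[:,:3].mean(0),'mid',(P[:,:2].max(0)+P[:,:2].min(0))/2,'ext',np.ptp(P[:,:2],axis=0),'px',cu,cv)
    return P
E
python3 - <<'E'
from w import *
blob('w1','wrist',322,193,34,.110,.13); blob('w1','wrist',543,251,24,.129,.14,True)
blob('top','top',306,228,14,.110,.13); blob('top','top',206,203,10,.129,.14,True)
D=np.load('w1.npz'); st=(D['p'],D['r'])
print('px dial',Xw('wrist',(*st,.119),322,193),'port',Xw('wrist',(*st,.133),543.,251.5),'hole',Xw('wrist',(*st,.08),325,232))
E
```

```text
Traceback (most recent call last):
  File "w.py", line 9, in blob
    X=Xw(name,(*st,0) if name=='wrist' else 0,u,v,D['d'][v,u])
  File "h.py", line 10, in Xw
    c=get_calibration(name); K=np.array([[c['fx'],0,c['cx']],[0,c['fy'],c['cy']],[0,0,1]])
ValueError: time passes only in moves, steps and waits
```

```bash
sed -i "s/^def save/import functools\nget_calibration=functools.lru_cache(None)(get_calibration)\ndef save/" h.py
python3 - <<'E'
from w import *
blob('w1','wrist',322,193,34,.110,.13); blob('w1','wrist',543,251,24,.129,.14,True)
blob('top','top',306,228,14,.110,.13); blob('top','top',206,203,10,.129,.14,True)
D=np.load('w1.npz'); st=(D['p'],D['r'])
print('px dial',Xw('wrist',(*st,.119),322,193),'port',Xw('wrist',(*st,.133),543.,251.5),'hole',Xw('wrist',(*st,.08),325,232))
print(read_state()['tool_pos'])
E
```

```text
w1 1695 z 0.11954536732612842 mean [ 0.5262 -0.0075  0.1193] mid [ 0.5278 -0.0072] ext [0.0453 0.0449] px 321.7158508300781 193.14317321777344
w1 454 z 0.132525048410226 mean [0.5851 0.2135 0.1323] mid [0.5857 0.2147] ext [0.0249 0.0258] px 544.086181640625 251.60345458984375
top 316 z 0.11940292156553711 mean [ 0.5272 -0.0088  0.1194] mid [ 0.5274 -0.0089] ext [0.0453 0.0433] px 305.39129638671875 227.04347229003906
top 76 z 0.13248559766861356 mean [0.5853 0.2126 0.1326] mid [0.5853 0.2126] ext [0.0225 0.0236] px 205.5 202.5
px dial [ 0.526  -0.0072  0.119 ] port [0.5833 0.2109 0.133 ] hole [ 0.587  -0.0037  0.08  ]
[ 0.5234 -0.0072  0.231 ]
```

>>> {"name": "carry_out", "arguments": {"offset": [[3,-0.3,0],[3,0,0],[3,0,0],[2.5,0,0],[0,0,0]], "delta_rot": [[0,0,0],[0,0,0],[0,0,0],[0,0,0],[0,0,0]]}}

```text
time: 2.65
tool_pos: [0.5199, -0.0032, 0.1103]
tcp_rot: [-1.202, 1.217, 1.218]
wrist_force: [-1.0, -0.3, -1.1]
width: 1.002
```

>>> {"name": "carry_out", "arguments": {"offset": [[1,0,0],[1,0,0],[0.6,0,0],[0,0,0],[0,0,0]], "delta_rot": [[0,0,0],[0,0,0],[0,0,0],[0,0,0],[0,0,0]]}}

```text
time: 3.07
tool_pos: [0.526, -0.0045, 0.0909]
tcp_rot: [-1.21, 1.208, 1.209]
wrist_force: [0.3, -0.9, 0.1]
width: 0.998
```

```bash
python3 - <<'E'
from w import *
s=read_state(); print(s['tool_pos'],s['wrist_force'],Ro.from_rotvec(s['tcp_rot']).as_matrix().round(4))
E
```

```text
[ 0.526  -0.0045  0.0909] [ 0.2869 -0.9425  0.0637] [[ 0.0008 -1.     -0.0003]
 [-0.     -0.0003  1.    ]
 [-1.     -0.0008 -0.    ]]
```

>>> {"name": "carry_out", "arguments": {"offset": [[0,-0.05,-0.35],[0,0,0],[0,0,0],[0,0,0],[0,0,0]], "delta_rot": [[0,0,0],[0,0,0],[0,0,0],[0,0,0],[0,0,0]]}}

```text
time: 3.48
tool_pos: [0.5263, -0.0082, 0.0906]
tcp_rot: [-1.21, 1.209, 1.209]
wrist_force: [-0.6, 0.6, -0.3]
width: 1.002
```

>>> {"name": "carry_out", "arguments": {"offset": [[0,0,0],[0,0,0],[0,0,0],[0,0,0],[0,0,0]], "delta_rot": [[0,0,0],[0,0,0],[0,0,0],[0,0,0],[0,0,0]], "fingers": -1, "newtons": 40}}

```text
time: 3.9
tool_pos: [0.5263, -0.0081, 0.0905]
tcp_rot: [-1.21, 1.209, 1.209]
wrist_force: [-0.4, 0.5, 0.7]
width: 0.525
```

>>> {"name": "carry_out", "arguments": {"offset": [[0,0,0],[0,0,0],[0,0,0],[0,0,0],[0,0,0]], "delta_rot": [[0,0,0],[0,0,0],[0,0,0],[0,0,0],[0,0,0]]}}

```text
time: 4.32
tool_pos: [0.5263, -0.0081, 0.0905]
tcp_rot: [-1.21, 1.209, 1.209]
wrist_force: [0.3, -1.0, 2.4]
width: 0.529
```

>>> {"name": "carry_out", "arguments": {"offset": [[-1,0,0],[-2,0,0],[-3,0,0],[-3,0,0],[-3,0,0]], "delta_rot": [[0,0,0],[0,0,0],[0,0,0],[0,0,0],[0,0,0]]}}

```text
time: 4.73
tool_pos: [0.5252, -0.0081, 0.2113]
tcp_rot: [-1.209, 1.21, 1.211]
wrist_force: [0.8, 0.2, -0.7]
width: 0.523
```

>>> {"name": "carry_out", "arguments": {"offset": [[-2.5,0,0],[-1,-0.4,2],[0,-0.7,3],[0,-0.9,3],[0,-0.9,3]], "delta_rot": [[0,0,0],[0,0,0],[0,0,0],[0,0,0],[0,0,0]]}}

```text
time: 5.15
tool_pos: [0.555, 0.1028, 0.2462]
tcp_rot: [-1.209, 1.209, 1.208]
wrist_force: [1.3, -0.3, -1.6]
width: 0.524
```

>>> {"name": "carry_out", "arguments": {"offset": [[0,-0.9,3],[0,-0.8,3],[0,-0.7,2.5],[0,-0.5,1.5],[0,0,0]], "delta_rot": [[0,0,0],[0,0,0],[0,0,0],[0,0,0],[0,0,0]]}}

```text
time: 5.57
tool_pos: [0.5843, 0.2047, 0.2451]
tcp_rot: [-1.211, 1.207, 1.212]
wrist_force: [0.2, 0.1, -1.0]
width: 0.525
```

>>> {"name": "carry_out", "arguments": {"offset": [[0,0,0],[0,0,0],[0,0,0],[0,0,0],[0,0,0]], "delta_rot": [[0,0,0],[0,0,0],[0,0,0],[0,0,0],[0,0,0]]}}

```text
time: 5.98
tool_pos: [0.5839, 0.2009, 0.2455]
tcp_rot: [-1.209, 1.21, 1.208]
wrist_force: [-0.4, -0.2, -0.0]
width: 0.527
```

```bash
python3 - <<'E'
from w import *
s=read_state(); print(s['tool_pos'],s['wrist_force'],s['width'],Ro.from_rotvec(s['tcp_rot']).as_matrix().round(4))
im,d=snap('wrist','w2'); save('w2.png',cv2.resize(im[80:400,150:500],None,fx=2,fy=1.8,interpolation=cv2.INTER_CUBIC))
E
```

```text
[0.5839 0.2009 0.2455] [-0.371  -0.2053 -0.0198] 0.5274056608896818 [[ 0.0001 -1.      0.0009]
 [-0.0001  0.0009  1.    ]
 [-1.     -0.0001 -0.0001]]
```

View pics/w2.png

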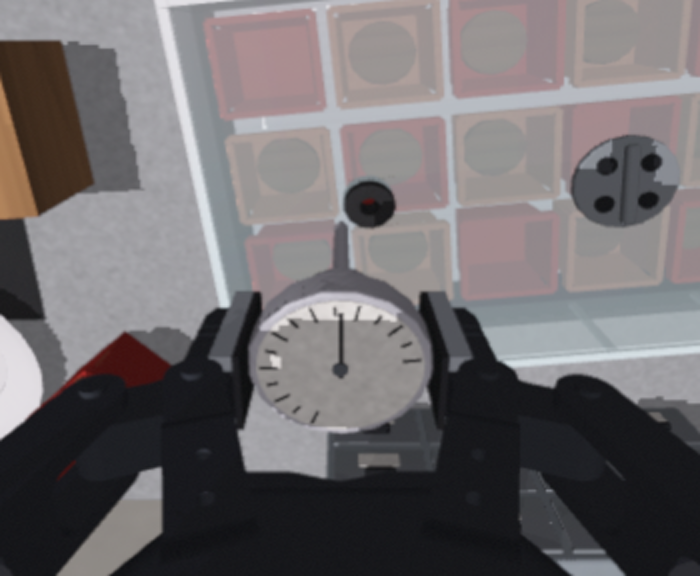

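In this crop the dial centre is at about (340,362), the stem tip at (342,224) and the port bore at (370,203).

```bash
python3 - <<'E'
from w import *
D=np.load('w2.npz'); st=(D['p'],D['r'])
g=lambda x,y:((x+.5)/2-.5+150,(y+.5)/1.8-.5+80)
print('dial',Xw('wrist',(*st,.274),*g(340,361)),'tip',Xw('wrist',(*st,.160),*g(342,226)),'port',Xw('wrist',(*st,.133),*g(370,204)))
blob('w2','wrist',335,193,18,.129,.14,True)
blob('w2','wrist',320,281,45,.26,.29)
E
```

```text
dial [0.5835 0.2015 0.274 ] tip [0.5877 0.2023 0.16  ] port [0.5852 0.2159 0.133 ]
w2 410 z 0.1330645055962977 mean [0.5853 0.2156 0.1329] mid [0.5859 0.2158] ext [0.0236 0.0225] px 334.241943359375 193.01612854003906
w2 6417 z 0.2743577175329132 mean [0.5817 0.2016 0.2737] mid [0.585  0.2016] ext [0.0456 0.0467] px 320.5 277.0
```

>>> {"name": "carry_out", "arguments": {"offset": [[0,0.05,0.7],[0,0,0.68],[1,0,0],[0.9,0,0],[0,0,0]], "delta_rot": [[0,0,0],[0,0,0],[0,0,0],[0,0,0],[0,0,0]]}}

```text
time: 6.45
tool_pos: [0.5817, 0.2155, 0.2229]
tcp_rot: [-1.209, 1.213, 1.213]
wrist_force: [-0.5, -1.1, -2.0]
width: 0.523
```

>>> {"name": "carry_out", "arguments": {"offset": [[0,0,0],[0,0,0],[0,0,0],[0,0,0],[0,0,0]], "delta_rot": [[0,0,0],[0,0,0],[0,0,0],[0,0,0],[0,0,0]]}}

```text
time: 6.87
tool_pos: [0.5838, 0.2157, 0.2267]
tcp_rot: [-1.21, 1.208, 1.209]
wrist_force: [0.4, 0.0, -1.0]
width: 0.521
```

```bash
python3 - <<'E'
from w import *
s=read_state(); print(s['tool_pos'],s['wrist_force'],Ro.from_rotvec(s['tcp_rot']).as_matrix().round(4))
im,d=snap('wrist','w3'); save('w3.png',cv2.resize(im[150:250,270:370],None,fx=6,fy=6,interpolation=cv2.INTER_CUBIC))
E
```

```text
[0.5838 0.2157 0.2267] [ 0.3669  0.0067 -0.9838] [[ 0.0007 -1.     -0.0003]
 [ 0.0002 -0.0003  1.    ]
 [-1.     -0.0007  0.0002]]
```

View pics/w3.png

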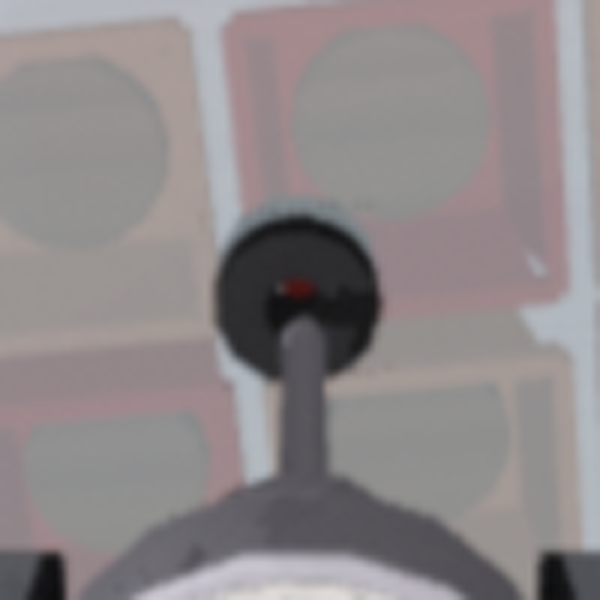

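The tip is at about (303,318) and the port disc's centre at (298,298).

```bash
python3 - <<'E'
from w import *
D=np.load('w3.npz'); st=(D['p'],D['r'])
g=lambda x,y:((x+.5)/6-.5+270,(y+.5)/6-.5+150)
print('tip',Xw('wrist',(*st,.141),*g(303,318)),'port',Xw('wrist',(*st,.133),*g(298,298)))
E
```

```text
tip [0.5851 0.2166 0.141 ] port [0.5848 0.2159 0.133 ]
```

>>> {"name": "carry_out", "arguments": {"offset": [[0.5,0.02,-0.07],[0.5,0,0],[0.5,0,0],[0.5,0,0],[0,0,0]], "delta_rot": [[0,0,0],[0,0,0],[0,0,0],[0,0,0],[0,0,0]]}}

```text
time: 7.33
tool_pos: [0.5825, 0.2147, 0.2044]
tcp_rot: [-1.209, 1.211, 1.211]
wrist_force: [0.2, -0.8, -1.0]
width: 0.522
```

>>> {"name": "carry_out", "arguments": {"offset": [[0.5,0,0],[0.5,0,0],[0.5,0,0],[0,0,0],[0,0,0]], "delta_rot": [[0,0,0],[0,0,0],[0,0,0],[0,0,0],[0,0,0]]}}

```text
time: 7.75
tool_pos: [0.5831, 0.2149, 0.1906]
tcp_rot: [-1.209, 1.21, 1.21]
wrist_force: [-0.1, -0.3, -1.5]
width: 0.525
```

>>> {"name": "carry_out", "arguments": {"offset": [[0.8,0,0],[0.8,0,0],[0.8,0,0],[0.4,0,0],[0,0,0]], "delta_rot": [[0,0,0],[0,0,0],[0,0,0],[0,0,0],[0,0,0]]}}

```text
time: 8.17
tool_pos: [0.5827, 0.2147, 0.1614]
tcp_rot: [-1.209, 1.211, 1.21]
wrist_force: [2.3, 0.2, -1.5]
width: 0.522
```

>>> {"name": "carry_out", "arguments": {"offset": [[0.5,0,0],[0.5,0,0],[0.5,0,0],[0,0,0],[0,0,0]], "delta_rot": [[0,0,0],[0,0,0],[0,0,0],[0,0,0],[0,0,0]]}}

```text
time: 8.58
tool_pos: [0.5832, 0.215, 0.1478]
tcp_rot: [-1.21, 1.209, 1.21]
wrist_force: [1.3, -0.1, -1.7]
width: 0.523
```

>>> {"name": "carry_out", "arguments": {"offset": [[0.3,0,0],[0.2,0,0],[0,0,0],[0,0,0],[0,0,0]], "delta_rot": [[0,0,0],[0,0,0],[0,0,0],[0,0,0],[0,0,0]]}}

```text
time: 9.0
tool_pos: [0.5835, 0.2151, 0.1436]
tcp_rot: [-1.21, 1.208, 1.209]
wrist_force: [0.8, 0.3, 0.8]
width: 0.522
```

>>> {"name": "carry_out", "arguments": {"offset": [[0.1,0,0],[0.1,0,0],[0,0,0],[0,0,0],[0,0,0]], "delta_rot": [[0,0,0],[0,0,0],[0,0,0],[0,0,0],[0,0,0]]}}

```text
time: 9.42
tool_pos: [0.5839, 0.2151, 0.1434]
tcp_rot: [-1.21, 1.207, 1.208]
wrist_force: [-2.1, -0.6, 8.6]
width: 0.517
```

>>> {"name": "carry_out", "arguments": {"offset": [[0.15,0,0],[0.15,0,0],[0,0,0],[0,0,0],[0,0,0]], "delta_rot": [[0,0,0],[0,0,0],[0,0,0],[0,0,0],[0,0,0]]}}

```text
time: 9.83
tool_pos: [0.5842, 0.2152, 0.1433]
tcp_rot: [-1.211, 1.207, 1.208]
wrist_force: [-7.4, -2.5, 20.4]
width: 0.521
```

>>> {"name": "carry_out", "arguments": {"offset": [[-0.3,0,0],[-0.1,0,0],[0,0,0],[0,0,0],[0,0,0]], "delta_rot": [[0,0,0],[0,0,0],[0,0,0],[0,0,0],[0,0,0]]}}

```text
time: 10.25
tool_pos: [0.5839, 0.2152, 0.1435]
tcp_rot: [-1.21, 1.208, 1.209]
wrist_force: [-1.0, -1.1, 8.7]
width: 0.52
```

>>> {"name": "carry_out", "arguments": {"offset": [[0,0,0],[0,0,0],[0,0,0],[0,0,0],[0,0,0]], "delta_rot": [[0,0,0],[0,0,0],[0,0,0],[0,0,0],[0,0,0]], "fingers": 1}}

```text
time: 10.67
tool_pos: [0.5828, 0.2149, 0.1415]
tcp_rot: [-1.209, 1.21, 1.21]
wrist_force: [1.1, -0.2, 1.0]
width: 1.0
```

>>> {"name": "carry_out", "arguments": {"offset": [[-1,0,0],[-2,0,0],[-3,0,0],[-3,0,0],[0,0,0]], "delta_rot": [[0,0,0],[0,0,0],[0,0,0],[0,0,0],[0,0,0]]}}

```text
time: 11.08
tool_pos: [0.5872, 0.2163, 0.2409]
tcp_rot: [-1.212, 1.197, 1.203]
wrist_force: [0.9, 0.4, 1.2]
width: 0.997
```

>>> {"name": "carry_out", "arguments": {"offset": [[0,0,0],[0,0,0],[0,0,0],[0,0,0],[0,0,0]], "delta_rot": [[0,0,0],[0,0,0],[0,0,0],[0,0,0],[0,0,0]]}}

```text
time: 11.5
tool_pos: [0.5825, 0.2147, 0.2307]
tcp_rot: [-1.209, 1.212, 1.211]
wrist_force: [0.4, -0.6, -0.8]
width: 0.997
```

```bash
python3 - <<'E'
from w import *
s=read_state(); print(s['tool_pos'],s['wrist_force'],Ro.from_rotvec(s['tcp_rot']).as_matrix().round(4))
im,d=snap('wrist','w4'); save('w4.png',im)
for r in(150,190,210,230,250): print(r,d[r,300:345:6])
D=np.load('w4.npz'); st=(D['p'],D['r'],0)
g=np.array([[*Xw('wrist',st,u,v,d[v,u]),u,v] for v in range(120,330,2) for u in range(240,400,2) if d[v,u]>0])
m=(g[:,2]>.16)&(g[:,2]<.185)&(np.hypot(g[:,0]-.585,g[:,1]-.215)<.035); q=g[m]
A=np.c_[q[:,:2],np.ones(len(q))]; print('dial n',len(q),'mid',(q[:,:2].max(0)+q[:,:2].min(0))/2,'z',np.median(q[:,2]),'px',q[:,3:].mean(0),'slope',np.linalg.lstsq(A,q[:,2],rcond=None)[0])
E
```

```text
[0.5825 0.2147 0.2307] [ 0.4475 -0.552  -0.7588] [[-0.0026 -1.     -0.0004]
 [-0.0009 -0.0004  1.    ]
 [-1.      0.0026 -0.0009]]
150 [0.2467 0.2473 0.2476 0.2486 0.2485 0.2484 0.2472 0.2478]
190 [0.2603 0.2198 0.2137 0.2113 0.211  0.2126 0.2223 0.2606]
210 [0.2161 0.216  0.2157 0.214  0.2165 0.2165 0.2157 0.2169]
230 [0.2219 0.2219 0.2216 0.2218 0.2208 0.221  0.222  0.221 ]
250 [0.2813 0.2799 0.2813 0.2809 0.2814 0.2807 0.2795 0.2784]
dial n 650 mid [0.5854 0.2155] z 0.17249495086715716 px [320.1969 213.8431] slope [0.0593 0.0048 0.1364]
```

>>> {"name": "carry_out", "arguments": {"offset": [[0,-0.3,-1.5],[0,-0.3,-3],[0,-0.3,-3.2],[0,-0.3,-3.2],[0,-0.3,-3.2]], "delta_rot": [[0,0,0],[0,0,0],[0,0,0],[0,0,0],[0,0,0]]}}

```text
time: 11.97
tool_pos: [0.5982, 0.072, 0.2319]
tcp_rot: [-1.21, 1.21, 1.21]
wrist_force: [-0.4, 0.0, -1.3]
width: 1.001
```

>>> {"name": "carry_out", "arguments": {"offset": [[0,-0.3,-3.2],[0,-0.3,-3.2],[0,-0.3,-3.2],[0,-0.3,-3.2],[0,-0.3,-3.2]], "delta_rot": [[0,0,0],[0,0,0],[0,0,0],[0,0,0],[0,0,0]]}}

```text
time: 12.38
tool_pos: [0.6129, -0.0884, 0.232]
tcp_rot: [-1.209, 1.21, 1.21]
wrist_force: [-0.5, -0.7, 0.4]
width: 1.0
```

>>> {"name": "carry_out", "arguments": {"offset": [[0,-0.3,-3.2],[0,-0.3,-3.2],[0,-0.3,-3.1],[0,-0.3,-3],[0,-0.3,-2.1]], "delta_rot": [[0,0,0],[0,0,0],[0,0,0],[0,0,0],[0,0,0]]}}

```text
time: 12.8
tool_pos: [0.6277, -0.2357, 0.2318]
tcp_rot: [-1.209, 1.211, 1.208]
wrist_force: [-0.2, -0.4, 0.1]
width: 1.0
```

>>> {"name": "carry_out", "arguments": {"offset": [[0,0,0],[0,0,0],[0,0,0],[0,0,0],[0,0,0]], "delta_rot": [[6.67,0,0],[6.67,0,0],[6.67,0,0],[6.67,0,0],[6.67,0,0]]}}

```text
time: 13.22
tool_pos: [0.6278, -0.2331, 0.2317]
tcp_rot: [-0.766, 1.433, 0.767]
wrist_force: [0.1, -0.5, 1.1]
width: 0.999
```

>>> {"name": "carry_out", "arguments": {"offset": [[0,0,0],[0,0,0],[0,0,0],[0,0,0],[0,0,0]], "delta_rot": [[6.67,0,0],[6.67,0,0],[6.67,0,0],[6.67,0,0],[6.67,0,0]]}}

```text
time: 13.63
tool_pos: [0.6279, -0.2328, 0.2318]
tcp_rot: [-0.315, 1.549, 0.315]
wrist_force: [-0.1, -0.5, 0.1]
width: 1.002
```

>>> {"name": "carry_out", "arguments": {"offset": [[2,0,0],[0,0,0],[0,0,0],[0,0,0],[0,0,0]], "delta_rot": [[0,0,0],[0,0,0],[0,0,0],[0,0,0],[0,0,0]]}}

```text
time: 14.05
tool_pos: [0.6287, -0.2324, 0.213]
tcp_rot: [-0.32, 1.547, 0.319]
wrist_force: [0.6, 0.6, 0.0]
width: 1.002
```

```bash
python3 - <<'E'
from w import *
s=read_state(); print(s['tool_pos'],s['wrist_force'],Ro.from_rotvec(s['tcp_rot']).as_matrix().round(4))
im,d=snap('wrist','w5'); save('w5.png',im)
E
```

```text
[ 0.6287 -0.2324  0.213 ] [0.6106 0.6131 0.0142] [[ 0.0006 -0.396   0.9182]
 [-0.0004  0.9182  0.396 ]
 [-1.     -0.0006  0.0004]]
```

View pics/w5.png

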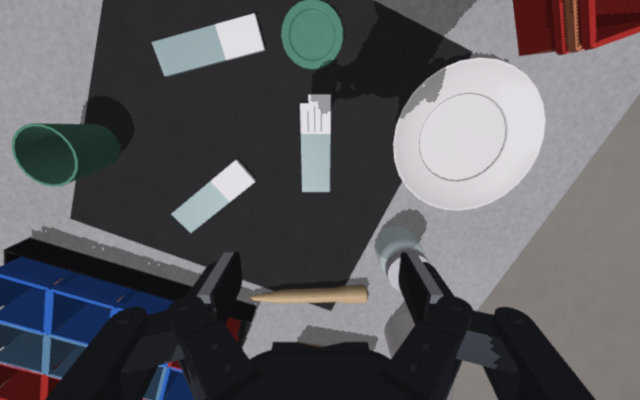

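The plate's tongue corners are at (302,192) and (330,191). Its frosted end is at v≈94, with the right edge at u=331. The dish and jar are to its right.

```bash
python3 - <<'E'
from w import *
D=np.load('w5.npz'); st=(D['p'],D['r'])
W=lambda u,v,z=.008:Xw('wrist',(*st,z),u,v)
im=D['im']
# plate pixels: bright vs mat
g=im[85:200,290:342].max(2); m=((g>120)*255).astype(np.uint8); m[:12]=m[:12]
n,l,sa,_=cv2.connectedComponentsWithStats(m); k=1+sa[1:,4].argmax()
v,u=np.nonzero(l==k); P=np.array([W(a+290,b+85)[:2] for a,b in zip(u,v)],np.float32)
print('minrect',cv2.minAreaRect(P))
for c in ((301.5,192.5),(330.5,191.5),(331,94)): print(c,W(*c))
a=W(331,94)-W(330.5,191.5); print('bearing',np.degrees(np.arctan2(a[1],a[0])),np.linalg.norm(a))
T=lambda u,v,z:Xw('top',z,u,v)
print('jar',T(419,126,.075),'dish',T(351,131,.02),'dibber',T(446,133,.02),T(478,188,.02),'tin',T(438,296,.075))
E
```

```text
minrect ((0.6121358871459961, -0.20424768328666687), (0.03696475550532341, 0.11986223608255386), 23.48515510559082)
(301.5, 192.5) [ 0.6199 -0.2684  0.008 ]
(330.5, 191.5) [ 0.6544 -0.252   0.008 ]
(331, 94) [ 0.6058 -0.1417  0.008 ]
bearing 113.81979066204536 0.12051213979147028
jar [ 0.7678 -0.2883  0.075 ] dish [ 0.7729 -0.1281  0.02  ] dibber [ 0.7631 -0.3718  0.02  ] [ 0.6196 -0.4463  0.02  ] tin [ 0.3607 -0.3155  0.075 ]
```

>>> {"name": "carry_out", "arguments": {"offset": [[1,-0.58,-0.4],[3,0,0],[3,0,0],[3,0,0],[3,0,0]], "delta_rot": [[0,0,0],[0,0,0],[0,0,0],[0,0,0],[0,0,0]], "fingers": 0.2}}

```text
time: 14.52
tool_pos: [0.6271, -0.2395, 0.0811]
tcp_rot: [-0.32, 1.546, 0.319]
wrist_force: [-0.0, -0.4, 0.6]
width: 0.599
```

>>> {"name": "carry_out", "arguments": {"offset": [[2.5,0,0],[1.5,0,0],[1,0,0],[0,0,0],[0,0,0]], "delta_rot": [[0,0,0],[0,0,0],[0,0,0],[0,0,0],[0,0,0]]}}

```text
time: 14.93
tool_pos: [0.6275, -0.2392, 0.0327]
tcp_rot: [-0.32, 1.547, 0.319]
wrist_force: [-0.5, -0.4, 0.1]
width: 0.598
```

>>> {"name": "carry_out", "arguments": {"offset": [[0,0,0],[0,0,0],[0,0,0],[0,0,0],[0,0,0]], "delta_rot": [[0,0,0],[0,0,0],[0,0,0],[0,0,0],[0,0,0]]}}

```text
time: 15.35
tool_pos: [0.6276, -0.239, 0.0332]
tcp_rot: [-0.32, 1.546, 0.319]
wrist_force: [-0.3, 0.3, 0.3]
width: 0.599
```

```bash
python3 - <<'E'
from w import *
s=read_state(); print(s['tool_pos'],s['wrist_force'],s['width'],Ro.from_rotvec(s['tcp_rot']).as_matrix().round(4))
im,d=snap('wrist','w6'); save('w6.png',im[120:400,150:500])
E
```

```text
[ 0.6276 -0.239   0.0332] [-0.2501  0.2977  0.3356] 0.5994761997568039 [[ 0.0013 -0.396   0.9182]
 [-0.0006  0.9182  0.396 ]
 [-1.     -0.0011  0.001 ]]
```

View pics/w6.png

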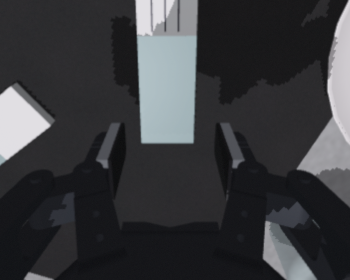

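The plate is centred between the fingers (u≈167 against 170), with nothing in the way below.

>>> {"name": "carry_out", "arguments": {"offset": [[1,0,0],[1,0,0],[0.6,0,0],[0.3,0,0],[0,0,0]], "delta_rot": [[0,0,0],[0,0,0],[0,0,0],[0,0,0],[0,0,0]]}}

```text
time: 15.82
tool_pos: [0.6256, -0.2382, 0.0011]
tcp_rot: [-0.318, 1.55, 0.321]
wrist_force: [-0.8, -0.6, -1.0]
width: 0.597
```

>>> {"name": "carry_out", "arguments": {"offset": [[0.1,0,0],[0.1,0,0],[0,0,0],[0,0,0],[0,0,0]], "delta_rot": [[0,0,0],[0,0,0],[0,0,0],[0,0,0],[0,0,0]]}}

```text
time: 16.23
tool_pos: [0.6275, -0.239, 0.0017]
tcp_rot: [-0.32, 1.546, 0.319]
wrist_force: [-0.6, 0.6, 1.2]
width: 0.599
```

>>> {"name": "carry_out", "arguments": {"offset": [[0.1,0,0],[0,0,0],[0,0,0],[0,0,0],[0,0,0]], "delta_rot": [[0,0,0],[0,0,0],[0,0,0],[0,0,0],[0,0,0]]}}

```text
time: 16.65
tool_pos: [0.6271, -0.2389, 0.0003]
tcp_rot: [-0.319, 1.547, 0.319]
wrist_force: [0.2, -0.7, 0.3]
width: 0.597
```

>>> {"name": "carry_out", "arguments": {"offset": [[0,0,0],[0,0,0],[0,0,0],[0,0,0],[0,0,0]], "delta_rot": [[0,0,0],[0,0,0],[0,0,0],[0,0,0],[0,0,0]], "fingers": -1, "newtons": 60}}

```text
time: 17.07
tool_pos: [0.6276, -0.2391, 0.0008]
tcp_rot: [-0.32, 1.546, 0.319]
wrist_force: [0.4, -0.2, 3.3]
width: 0.4
```

>>> {"name": "carry_out", "arguments": {"offset": [[0,0,0],[0,0,0],[0,0,0],[0,0,0],[0,0,0]], "delta_rot": [[0,0,0],[0,0,0],[0,0,0],[0,0,0],[0,0,0]]}}

```text
time: 17.48
tool_pos: [0.6276, -0.2391, 0.0008]
tcp_rot: [-0.32, 1.546, 0.319]
wrist_force: [-0.4, -0.2, 4.9]
width: 0.399
```

>>> {"name": "carry_out", "arguments": {"offset": [[-0.3,0,0],[-0.7,0,0],[-1,0,0],[-2,0,0],[-2,0,0]], "delta_rot": [[0,0,0],[0,0,0],[0,0,0],[0,0,0],[0,0,0]]}}

```text
time: 17.9
tool_pos: [0.6258, -0.2383, 0.06]
tcp_rot: [-0.318, 1.55, 0.321]
wrist_force: [1.2, -0.4, 0.1]
width: 0.398
```

>>> {"name": "carry_out", "arguments": {"offset": [[-3,0,0],[-3,0,0],[-3,0,0],[-3,0,0],[-2,0,0]], "delta_rot": [[0,0,0],[0,0,0],[0,0,0],[0,0,0],[0,0,0]]}}

```text
time: 18.32
tool_pos: [0.628, -0.2392, 0.2047]
tcp_rot: [-0.321, 1.544, 0.317]
wrist_force: [-0.1, 0.1, 0.6]
width: 0.397
```

>>> {"name": "carry_out", "arguments": {"offset": [[0,0,0],[0,0,0],[0,0,0],[0,0,0],[0,0,0]], "delta_rot": [[0,0,0],[0,0,0],[0,0,0],[0,0,0],[0,0,0]]}}

```text
time: 18.73
tool_pos: [0.6258, -0.2383, 0.1978]
tcp_rot: [-0.318, 1.551, 0.321]
wrist_force: [1.1, 0.2, 0.1]
width: 0.4
```

```bash
python3 - <<'E'
from w import *
s=read_state(); p=s['tool_pos']; R=Ro.from_rotvec(s['tcp_rot']).as_matrix(); print(p,s['wrist_force'],s['width'],R.round(4))
im,d=snap('wrist','w7'); save('w7.png',im[120:400,150:500])
b=np.radians(10); t=np.array([.5854,.2155])-.157*np.array([np.cos(b),np.sin(b)])
print('target',t,'tool delta cm',100*(R.T@np.r_[t-p[:2],0]))
st=(p,s['tcp_rot'],0)
g=np.array([[*Xw('wrist',st,u,v,d[v,u])] for v in range(150,300,2) for u in range(290,350,2) if d[v,u]>0])
loc=(g-p)@R; m=(abs(g[:,2]-p[2]-.007)<.012)&(abs(loc[:,2])<.014)&(loc[:,1]>.02)
q=loc[m]; print(len(q),'plate in tool: y range',q[:,1].min(),q[:,1].max(),'fit x=a*y+b*z+c',np.linalg.lstsq(np.c_[q[:,1:],np.ones(len(q))],q[:,0],rcond=None)[0])
E
```

```text
[ 0.6258 -0.2383  0.1978] [1.1278 0.1705 0.1477] 0.3995306757107494 [[-0.0038 -0.3959  0.9183]
 [ 0.0016  0.9183  0.3959]
 [-1.      0.003  -0.0029]]
target [0.4308 0.1882] tool delta cm [ 0.1449 46.888  -1.018 ]
1066 plate in tool: y range 0.02011660031195487 0.061764487557216446 fit x=a*y+b*z+c [ 0.0024 -0.0023 -0.0074]
```

View pics/w7.png

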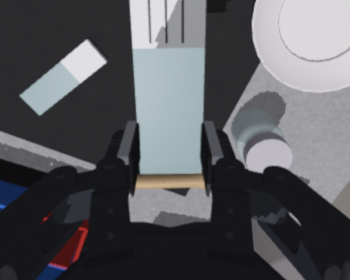

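>>> {"name": "carry_out", "arguments": {"offset": [[0,1.5,-0.07],[0,3,-0.07],[0,3.3,-0.07],[0,3.3,-0.07],[0,3.3,-0.07]], "delta_rot": [[0,0,0],[0,0,0],[0,0,0],[0,0,0],[0,0,0]]}}

```text
time: 19.2
tool_pos: [0.5656, -0.1069, 0.1989]
tcp_rot: [-0.318, 1.549, 0.32]
wrist_force: [0.7, -0.8, -0.6]
width: 0.398
```

>>> {"name": "carry_out", "arguments": {"offset": [[0,3.3,-0.07],[0,3.3,-0.07],[0,3.3,-0.07],[0,3.3,-0.07],[0,3.3,-0.07]], "delta_rot": [[0,0,0],[0,0,0],[0,0,0],[0,0,0],[0,0,0]]}}

```text
time: 19.62
tool_pos: [0.4969, 0.0434, 0.1993]
tcp_rot: [-0.319, 1.549, 0.319]
wrist_force: [0.6, 0.7, -0.4]
width: 0.395
```

>>> {"name": "carry_out", "arguments": {"offset": [[0,3.3,-0.07],[0,3.3,-0.07],[0,3.3,-0.07],[0,3.3,-0.07],[0,2.8,-0.04]], "delta_rot": [[0,0,0],[0,0,0],[0,0,0],[0,0,0],[0,0,0]]}}

```text
time: 20.03
tool_pos: [0.4304, 0.1892, 0.1995]
tcp_rot: [-0.32, 1.549, 0.32]
wrist_force: [0.8, 0.5, -0.9]
width: 0.395
```

>>> {"name": "carry_out", "arguments": {"offset": [[0,0,0],[0,0,0],[0,0,0],[0,0,0],[0,0,0]], "delta_rot": [[5.2,0,0],[5.2,0,0],[5.2,0,0],[5.2,0,0],[5.2,0,0]]}}

```text
time: 20.45
tool_pos: [0.4314, 0.1878, 0.1993]
tcp_rot: [0.039, 1.572, -0.04]
wrist_force: [-0.5, 0.2, -0.7]
width: 0.396
```

>>> {"name": "carry_out", "arguments": {"offset": [[0,0,0],[0,0,0],[0,0,0],[0,0,0],[0,0,0]], "delta_rot": [[5.2,0,0],[5.2,0,0],[5.2,0,0],[5.2,0,0],[5.2,0,0]]}}

```text
time: 20.87
tool_pos: [0.4315, 0.1876, 0.1993]
tcp_rot: [0.395, 1.536, -0.397]
wrist_force: [-0.7, 0.3, -0.8]
width: 0.396
```

>>> {"name": "carry_out", "arguments": {"offset": [[0,0,0],[0,0,0],[0,0,0],[0,0,0],[0,0,0]], "delta_rot": [[5.2,0,0],[5.2,0,0],[5.2,0,0],[5.2,0,0],[5.2,0,0]]}}

```text
time: 21.28
tool_pos: [0.4315, 0.1876, 0.1993]
tcp_rot: [0.747, 1.44, -0.749]
wrist_force: [-0.3, 0.6, -0.6]
width: 0.395
```

>>> {"name": "carry_out", "arguments": {"offset": [[0,0,0],[0,0,0],[0,0,0],[0,0,0],[0,0,0]], "delta_rot": [[5.2,0,0],[5.2,0,0],[5.2,0,0],[5.2,0,0],[5,0,0]]}}

```text
time: 21.7
tool_pos: [0.4314, 0.1876, 0.1993]
tcp_rot: [1.088, 1.282, -1.091]
wrist_force: [0.3, 0.1, -0.8]
width: 0.4
```

>>> {"name": "carry_out", "arguments": {"offset": [[0,0,0],[0,0,0],[0,0,0],[0,0,0],[0,0,0]], "delta_rot": [[0,0,0],[0,0,0],[0,0,0],[0,0,0],[0,0,0]]}}

```text
time: 22.12
tool_pos: [0.432, 0.1878, 0.2002]
tcp_rot: [1.085, 1.284, -1.085]
wrist_force: [0.4, 0.3, -0.6]
width: 0.398
```

```bash
cat > fin.py <<'E'
from w import *
import sys
tag=sys.argv[1]
s=read_state(); p=s['tool_pos']; R=Ro.from_rotvec(s['tcp_rot']).as_matrix(); print(p,s['wrist_force'],s['width'],s['q'],R.round(4))
im,d=snap('wrist',tag); save(tag+'.png',im)
st=(p,s['tcp_rot'],0)
g=np.array([[*Xw('wrist',st,u,v,d[v,u]),u,v] for v in range(0,380,2) for u in range(200,440,2) if d[v,u]>0])
X=g[:,:3]; loc=(X-p)@R
m=(abs(loc[:,0]+.007)<.012)&(abs(loc[:,2])<.014)&(loc[:,1]>.02)&(loc[:,1]<.105); q=loc[m]
print('plate y max',q[:,1].max(),'x fit',np.linalg.lstsq(np.c_[q[:,1:],np.ones(len(q))],q[:,0],rcond=None)[0],'label z',np.median(X[m][:,2]))
m=(abs(X[:,2]-.172)<.006)&(loc[:,1]>.115); q=X[m]
if len(q): print('dial mid',(q[:,:2].max(0)+q[:,:2].min(0))/2,np.ptp(q[:,:2],axis=0),np.median(q[:,2]),'in tool y,z',(loc[m][:,1:].max(0)+loc[m][:,1:].min(0))/2)
print('gap to nominal dial', np.linalg.norm([.5854,.2155]-(p+R@[0,.098,0])[:2])-.023, 'dial in tool',(R.T@(np.array([.5854,.2155,.172])-p)))
E
python3 fin.py w8
```

```text
[0.432  0.1878 0.2002] [ 0.3868  0.331  -0.5744] 0.39779515398422693 [ 0.3571 -0.1059  2.0601  0.      1.1877  1.7607] [[-0.0002  0.9861  0.1664]
 [-0.0001  0.1664 -0.9861]
 [-1.     -0.0002  0.    ]]
plate y max 0.0988653590123271 x fit [ 0.001   0.0018 -0.0074] label z 0.2074508233404738
dial mid [0.5659 0.213 ] [0.0068 0.0255] 0.171071314741096 in tool y,z [ 0.1352 -0.0024]
gap to nominal dial 0.03490904245300186 dial in tool [ 0.0281  0.1559 -0.0018]
```

View pics/w8.png

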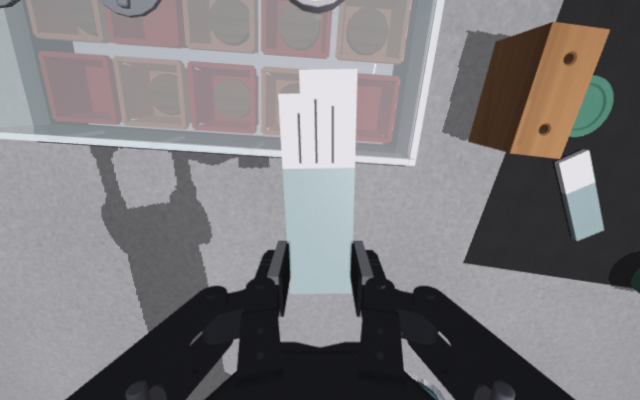

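The plate is level, with the fingers on the clear part only. The dial's edge is just visible at the top, about (318,5). Next I lower the plate to dial height.

>>> {"name": "carry_out", "arguments": {"offset": [[1,0,-0.1],[1,0,-0.1],[1,0,0],[0.6,0,0],[0,0,0]], "delta_rot": [[0,0,0],[0,0,0],[0,0,0],[0,0,0],[0,0,0]]}}

```text
time: 22.58
tool_pos: [0.4299, 0.1891, 0.1615]
tcp_rot: [1.083, 1.286, -1.09]
wrist_force: [0.0, -0.4, -1.3]
width: 0.402
```

>>> {"name": "carry_out", "arguments": {"offset": [[0,0,0],[0,0,0],[0,0,0],[0,0,0],[0,0,0]], "delta_rot": [[0,0,0],[0,0,0],[0,0,0],[0,0,0],[0,0,0]]}}

```text
time: 23.0
tool_pos: [0.4321, 0.1899, 0.1648]
tcp_rot: [1.087, 1.283, -1.085]
wrist_force: [-0.0, 0.6, -0.0]
width: 0.395
```

```bash
python3 fin.py w9; python3 - <<'E'
from w import *
im,d=snap('top','top2'); save('top2.png',im)
blob('top2','top',204,200,16,.165,.18)
E
```

```text
[0.4321 0.1899 0.1648] [-0.0126  0.5985 -0.0331] 0.3948662907077503 [ 0.3613 -0.0725  2.098  -0.      1.115   1.7659] [[ 0.001   0.9862  0.1655]
 [ 0.0004  0.1655 -0.9862]
 [-1.      0.001  -0.0002]]
plate y max 0.09888910662012435 x fit [ 0.0027 -0.0036 -0.0075] label z 0.1721952712961365
gap to nominal dial 0.03440812477006375 dial in tool [-0.007   0.1554  0.0001]
top2 370 z 0.17203391935558549 mean [0.5845 0.2126 0.1719] mid [0.5855 0.2135] ext [0.0455 0.0444] px 200.4375 201.78125
```

View pics/top2.png

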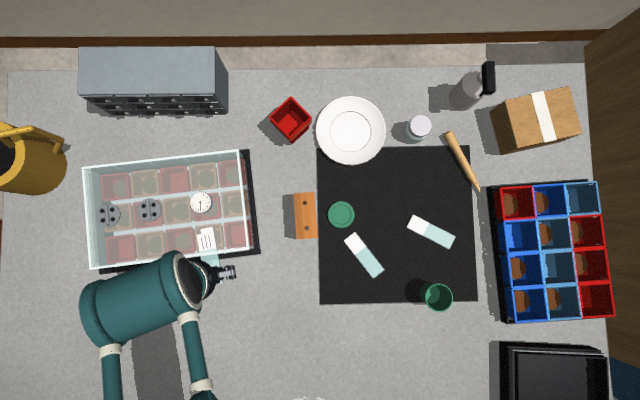

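The top view shows the dial seated at (201,202) and the whole label visible at (206,240), pointing at the dial. Everything else is where it was. I'll hand the job in.

```bash
python3 -c "
from workcell import *
s=read_state(); print(s['time'],abs(s['joint_vel']).max()); print(finish_job())"
```

```text
23.1 0.00163174580327108
the job is handed in; nothing more can be done
None
```

The job is handed in at 23.1 s of the 61 s allowed, and every check I made passed.

- **Thermometer:** It went into the lid port and seated with about 20 N of push, then was let go. The dial face reads 172 mm above the bench, which is the fully home height.
- **Plate:** I picked up the notched plate by its clear part, with the grip centred about 38 mm behind the plate's centre. It is held level to within about 0.2°, with the label at about 172 mm, the same height as the dial face. The frosted end points at the dial, about 34 mm from its rim.
- **Final view:** The last top picture shows the dial and label both unobstructed. The spares and other items look unmoved, judged by eye. The arm was still when I handed in.

The cameras disagreed by 2–3 mm on the y position of the port and dial, so the gap is good to about that. The highest wrist force I saw was about 22 N.

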